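Fit the die plate on the eyelet-setting stand

TASK

Fit the loose eight-sided die plate on the green eyelet-setting stand: lower it over the spindle and the brass locating pin at once, turning it gently until the pin finds its hole and the plate sits fully home and flat; never force it against the pin. Then swing the red-knobbed hold-down fully round over the plate's rim, let go, and leave the other things on the bench where they are.

Things in the scene. Friction and masses are not known exactly. Their poses are not given: they have to be found in the camera images.
- die_plate: loose bare-metal eight-sided plate with a blue square hub on top, 110 mm across its flats, 12 mm thick, about 0.35 kg, lying flat on the bare bench, about 5 mm below mat level. Origin: centre of its underside; z up through the hub. A 23 mm bore goes through it on the axis. Four low brass dies (4 mm high) stand on the diagonals of its top, 38 mm from the axis
- hub_top (a point): centre of the top of the plate's hub. The hub is 36 x 36 mm, its faces along the plate's x and y, from 12 to 42 mm above the underside, with a 25 mm bore; grip it across either pair of faces
- pin_hole (a point): centre of the upper mouth of the plate's one locating hole: round, 12 mm, right through the plate, 44 mm from its axis in the plate's -x direction, with three red dots round it
- stand: green stand fixed to the bench. Origin: on the spindle axis at mat level (z = 0), from which all heights on the stand are given; z up. Foot x -75 to 75 mm, y -75 to 103 mm, 8 mm high. Steel spindle 20 mm in diameter, cylindrical to 59 mm up, then tapered to a 9 mm wide tip at 68 mm
- spindle_tip (a point): top of the spindle, on its axis, 68 mm above the stand's origin
- seat (a point): centre of the dark round seat, 108 mm wide, 20 mm above the stand's origin, on which the plate comes to rest. A brass pin, 8 mm thick, chamfered, stands 10 mm out of it, 44 mm from the axis, within 0.7 rad either side of the stand's -x: another angle each time, not measured. Until its hole is over the pin the plate rests on it 10 mm too high. Over 45 N between plate and stand damages it
- latch (a joint): hold-down lever on an upright pivot: 0 = open (handle to the stand's -x, nose to +x, clear of the plate), grows clockwise seen from above; at 1.571 rad the handle points away from the spindle (+y) and the nose lies over the plate's rim; stop at 1.6. Drag about 1 N at the knob; stays where left. Its underside is 34.5 mm up: it passes over the plate only if that is home (top at 32 mm)
- latch_knob (a point): centre of the top of the hold-down's upright red round knob, 14 mm in diameter; it stands from 40 to 72 mm above the stand's origin, 45 mm from the pivot
- latch_pivot (a point): point on the hold-down's upright pivot axis, 82 mm from the spindle axis in the stand's +y direction
- cement_jar: brown jar with black lid, 66 mm wide, 88 mm high; bystander; origin centre of underside
- thread_spool: spool of pale thread with black flanges, 43 mm wide, 54 mm high; bystander; origin centre of underside
- green_tape: roll of green tape, 98 mm wide, 50 mm high; bystander; origin centre of underside
- rivet_tin: small dark green box, 67 x 98 x 52 mm; bystander; origin centre of underside

How it is judged:
By the outcome, as a careful person would: the job done as asked, in the order asked, and still so for the second after the job is handed in, with the robot touching nothing.
It also fails if it takes over 72 s, if anything falls off the work surface, if the arm or the gripper's body presses on something with over 40 N, if the wrist force passes 120 N, or if a joint passes its speed limit or range.

ROBOT

A 6-joint arm with a two-finger parallel gripper is mounted at the origin on a cart in front of the work surface, level with it; the furniture and walls round the work are solid. World frame = base frame: x ahead of the robot, y to its left, z up, the work surface at z = 0. Lengths are in m, angles in degrees, forces in N, time in s.
With the tool pointing down it reaches from about 0.4 to 0.825 m from the base axis. Payload 7 kg.
Tool frame: the origin (TCP) lies midway between the tips of the shut fingers; the grasp point (between the pads) lies 19 mm behind it (ctrl.hold_point_z is the distance from the TCP to the grasp point, in m); z points along the fingers, y is the line along which they close (so a half turn about z gives the same grasp; the last joint's range is limited). The gripper opens to 88 mm and grips with 3 to 60 N. Pads are 19 mm wide; open, the fingers measure 130 mm over their backs; the gripper's body (78 mm by 193 mm) begins 47 mm behind the grasp point.
Start: joints at [87.095, 20.546, 0.682, 0, -70.136, -16.507], TCP at [0.224, 0.637, 0.227] pointing down, gripper open.
Joint ranges: [-176.03, 176.03], [-82.01, 121.73], [-58.28, 71.71], [-173.87, 95.51], [-174.79, -0.11], [-173.66, 173.66]. Speed limits (degrees/s): [136.94, 136.94, 172.46, 180, 180, 180].

INTERFACE

Orientations are given as [roll, pitch, yaw] about the fixed x, y, z axes, in that order (R = Rz(yaw) Ry(pitch) Rx(roll)).
In Python, from plant import ctrl gives the robot as it stands.
- The arm moves only by the tool apply_moves, never from a script. Its argument "deltas" is a list of rows, each an object with "fingers": the finger opening in mm, from 0 to 87.6; "delta_pos": the shift along the tool's x, y, z in mm, a list of three; "angular": the turn, a rotation vector about the tool's x, y, z in degrees, a list of three. A call has 1 to 10 rows; each row is the pose to reach, as a shift and turn from the pose commanded when the call began, along the tool's axes at that moment; what a row does not reach only later rows make up. A row lasts 1/10 s, in which the tool goes at most 50 mm and 8.59 degrees, less where a joint would pass 70% of its speed; a pose out of reach is approached as far as the arm can. A call with a gripper value outside its range is refused whole. The fingers move at their own pace and stop on an object; the grip force is fixed at half the most. Time passes only in rows, so rows that repeat a pose let the fingers close. It gives the time, the measured TCP pose, the force, the opening and the grip force at its end, in the units of the state.
- ctrl.get_obs(): the state, without advancing time (a new reading comes with each control period).
- ctrl.snapshot(name): name is "scene" or "top"; returns the picture (420x560x3 uint8, red, green, blue); there is no depth.
- ctrl.camera_params(name): a dict with "fx", "fy", "cx", "cy" (pixels), "dist_coeffs" ([k1, k2, p1, p2, k3] as OpenCV has them; the pictures are not rectified), "cam_to_world" (4x4, takes a point from camera to world coordinates). Camera axes: x right, y up, looking along -z (the intrinsics and any distortion apply to the point x, -y, -z); pixel columns grow to the right and rows downward; lengths in m; the calibration is good to about 2 mm. A picture is of the moment at which its call begins. camera_params takes no time and is no camera call.
- ctrl.close_job(): hands the job in; it is judged then, once.
The state is a dict: "clock": time; "joint_pos": joint angles; "qvel": joint speeds; "tau": joint torques, N m; "tool_pos": TCP position; "orientation": TCP orientation; "force": force on the tool from outside, world axes, zero at the start; "moment": the same for the moment, N m; "opening": finger opening in m; "gripper_force": force on a finger pad.
Only numpy, scipy, OpenCV 4.12 (cv2) and the standard library are available. Lean on these libraries where they do the work, as an engineer would, in place of code of your own. Each camera call takes 0.05 s, during which the arm holds its last target. There are 200 camera calls.

## Working session

There is one attempt and no reset: what is moved stays moved. The work goes in short steps, Python scripts to look and compute and a tool call to move; the robot and the scene stay as the last step left them, time stands still between calls to the robot, and variables do not carry over. Pictures are saved under pics/ and viewed, at most 10 in all, crops included, and the job is handed in when it is done.

Besides the shell and the picture viewer there is one more tool, called after "Request:" by a JSON object that holds its "name" and its "arguments", one argument or row to a line. apply_moves: Moves the arm, as the interface text tells. Its arguments: {"type":"object","properties":{"deltas":{"type":"array"}},"required":["deltas"]}

```bash
mkdir -p pics; ls; cat > h.py <<'E'
import numpy as np, cv2
from plant import ctrl
from scipy.spatial.transform import Rotation as R
def snap(cam,fn,crop=None,scale=1):
    im=ctrl.snapshot(cam)[:,:,::-1].copy(); 
    cv2.imwrite('pics/raw_'+fn,im)
    if crop: x0,y0,x1,y1=crop; im=im[y0:y1,x0:x1]
    if scale!=1: im=cv2.resize(im,None,fx=scale,fy=scale,interpolation=cv2.INTER_CUBIC)
    cv2.imwrite('pics/'+fn,im)
def KD(c): 
    p=ctrl.camera_params(c); return np.array([[p['fx'],0,p['cx']],[0,p['fy'],p['cy']],[0,0,1.]]),np.array(p['dist_coeffs'],float),np.array(p['cam_to_world'])
def ray(c,uv):
    K,D,T=KD(c); n=cv2.undistortPoints(np.array([[uv]],float),K,D)[0,0]
    d=T[:3,:3]@np.array([n[0],-n[1],-1]); return T[:3,3],d
def at_z(c,uv,z):
    o,d=ray(c,uv); return o+d*(z-o[2])/d[2]
def proj(c,P):
    K,D,T=KD(c); Q=(np.linalg.inv(T)@np.c_[np.atleast_2d(P),np.ones(len(np.atleast_2d(P)))].T)[:3]
    Q=(Q*np.array([[1],[-1],[-1]])).T.copy()
    return cv2.projectPoints(Q,np.zeros(3),np.zeros(3),K,D)[0][:,0]
def tool():
    o=ctrl.get_obs(); return np.array(o['tool_pos']),R.from_euler('xyz',o['orientation'],degrees=True)
E
python3 - <<'E'
from h import *
for c in('scene','top'):
    snap(c,c+'0.png'); K,D,T=KD(c); print(c,K[0,0],D,T.round(3).tolist())
o=ctrl.get_obs(); print(o)
E
```

```text
pics
scene 430.40222005043233 [0.02465773 0.         0.         0.         0.        ] [[0.564, 0.343, -0.751, -0.652], [-0.825, 0.214, -0.522, -0.845], [-0.019, 0.915, 0.404, 0.714], [0.0, 0.0, 0.0, 1.0]]
top 448.54840114743337 [-0.13572155  0.          0.          0.          0.        ] [[0.011, 0.993, -0.114, 0.365], [-1.0, 0.013, 0.021, -0.018], [0.023, 0.114, 0.993, 1.402], [0.0, 0.0, 0.0, 1.0]]
{'clock': 0.1, 'joint_pos': array([ 8.70944597e+01,  2.05880850e+01,  6.40555551e-01, -1.93224318e-02,
       -7.01356911e+01, -1.65063768e+01]), 'qvel': array([ 0.02215901, -0.1229072 , -0.03155142,  0.0511308 ,  0.0120679 ,
       -0.13030027]), 'tau': array([-3.12265642e-03, -5.84164524e+01,  2.93751258e+01,  7.01561540e+00,
        1.01172575e-02, -5.90204877e-05]), 'tool_pos': array([0.22421793, 0.63621858, 0.22571452]), 'orientation': array([ 1.79915048e+02, -6.23041572e-03, -1.94184913e+01]), 'force': array([ 0.47601636, -0.02945651, -0.03840021]), 'moment': array([ 0.00887881, -0.0071467 ,  0.02304274]), 'gripper_force': 0.0, 'opening': 0.08772058637756253}
```

View pics/scene0.png

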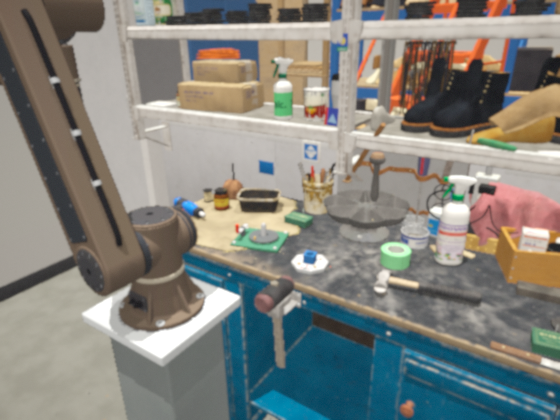

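View pics/top0.png

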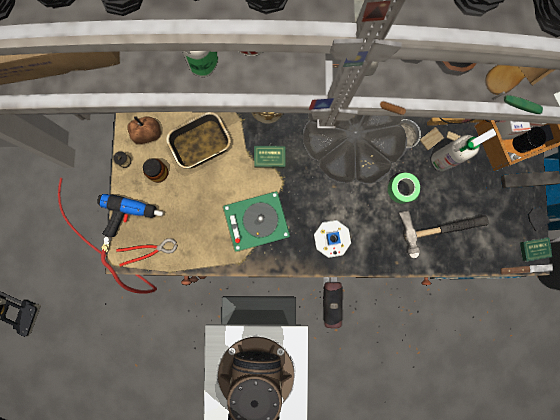

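Scene: the plate (white octagon, blue hub) is near top-view (333,239), the stand near (262,218), and the red knob near (237,240). I'll enlarge that area.

```bash
python3 - <<'E'
import cv2
a=cv2.imread('pics/raw_top0.png')[185:265,215:360]
cv2.imwrite('pics/top0c.png',cv2.resize(a,None,fx=5.5,fy=5.5,interpolation=cv2.INTER_CUBIC))
a=cv2.imread('pics/raw_scene0.png')[205:285,215:345]
cv2.imwrite('pics/scene0c.png',cv2.resize(a,None,fx=6,fy=6,interpolation=cv2.INTER_CUBIC))
E
```

```text
(no output)
```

View pics/top0c.png

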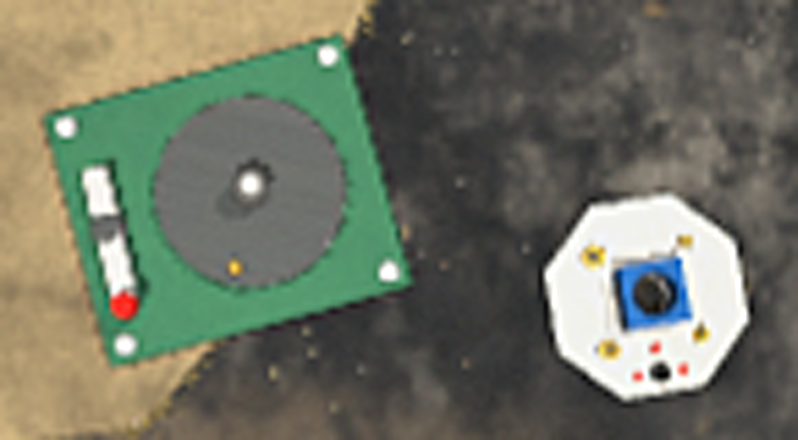

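View pics/scene0c.png

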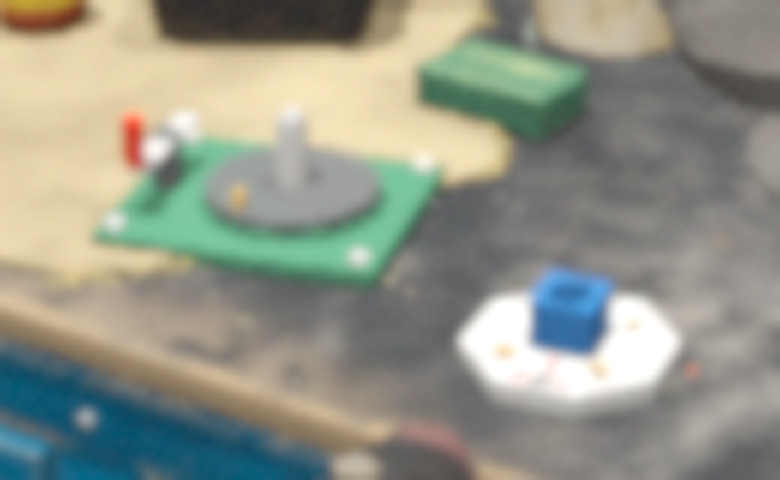

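Enlarged crops: spindle tip is at top crop (251,184), pin (235,267), knob (124,305), hub (653,294) and pin hole (660,372). In the scene crop, spindle tip is (291,108), knob (134,118), hub top (572,291).

```bash
python3 - <<'E'
from h import *
f=lambda x,y:((x+.5)/5.5-.5+215,(y+.5)/5.5-.5+185)
g=lambda x,y:((x+.5)/6-.5+215,(y+.5)/6-.5+205)
T={'tip':(251,184,.068),'seat':(250,191.5,.02),'pin':(235,267,.03),'knob':(124,305,.072),'hubbore':(653,294,.037),'octc':(647,298,.007),'hole':(660,372,.007),
'c1':(45,115,.008),'c2':(340,37,.008),'c3':(411,282,.008),'c4':(112,365,.008),'h1':(613,268,.037),'h2':(682,257,.037),'h3':(692,318,.037),'h4':(624,330,.037)}
P={k:at_z('top',f(x,y),z) for k,(x,y,z) in T.items()}
for k,v in P.items(): print(k,(v*1000).round(1))
S={'tip':(291,108),'knob':(134,118),'hubbore':(572,291),'pin':(238,187)}
for k,v in S.items():
    print('scene',k,(at_z('scene',g(*v),T[k][2])*1000).round(1))
    o1,d1=ray('top',f(*T[k][:2]));o2,d2=ray('scene',g(*v))
    s=np.linalg.lstsq(np.c_[d1,-d2],o2-o1,rcond=None)[0]; a=o1+d1*s[0];b=o2+d2*s[1];print('   tri',((a+b)*500).round(1),(np.linalg.norm(a-b)*1000).round(1))
ang=lambda a,b:np.degrees(np.arctan2(*(P[b]-P[a])[[1,0]]))
# stand x axis: edges (long = y: 178, short=x 150)
for a,b in(('c1','c2'),('c4','c3'),('c1','c4'),('c2','c3')): print(a,b,ang(a,b),np.linalg.norm(P[b]-P[a]))
for a,b in(('h1','h2'),('h4','h3'),('h1','h4'),('h2','h3'),('octc','hole'),('hubbore','hole'),('seat','pin')): print(a,b,ang(a,b),np.linalg.norm(P[b]-P[a]))
p,r=tool();print(p,r.as_matrix().round(3).tolist())
E
```

```text
tip [476.7  -9.1  68. ]
seat [476.4  -8.3  20. ]
pin [433.4  -0.6  30. ]
knob [410.2  58.3  72. ]
hubbore [ 420.6 -232.9   37. ]
octc [ 419.5 -234.2    7. ]
hole [ 377.7 -241.6    7. ]
c1 [519.5 108.9   8. ]
c2 [566.5 -58.3   8. ]
c3 [427.2 -99.8   8. ]
c4 [378.5  68.1   8. ]
h1 [ 434.8 -210.5   37. ]
h2 [ 441.3 -249.3   37. ]
h3 [ 407.5 -254.8   37. ]
h4 [ 400.5 -216.7   37. ]
scene tip [478.4  -8.5  68. ]
   tri [476.8  -9.3  68.8] 0.6
scene knob [410.6  57.   72. ]
   tri [410.6  57.8  71.8] 1.3
scene hubbore [ 421.2 -235.8   37. ]
   tri [ 421.4 -234.2   36.2] 2.7
scene pin [436.9   1.8  30. ]
   tri [433.4  -0.7  32.1] 0.3
c1 c2 -74.29594693385377 0.17370083094921915
c4 c3 -73.82403964252116 0.1748752133303446
c1 c4 -163.86601542402263 0.1467360273094528
c2 c3 -163.40103906234413 0.14530930572616996
h1 h2 -80.48091477422967 0.039250541042106846
h4 h3 -79.64898939244516 0.038713611670355155
h1 h4 -169.88438022654412 0.034887019014989064
h2 h3 -170.77770016291024 0.034323493057462656
octc hole -170.00469820633757 0.042485412892116124
hubbore hole -168.5862383931275 0.0530840977300235
seat pin 169.84799444056745 0.04480644069541886
[0.22421793 0.63621858 0.22571452] [[0.943, -0.332, -0.0], [-0.332, -0.943, -0.001], [0.0, 0.001, -1.0]]
```

Measurements agree: plate yaw is about 10.2°, the hub is near (420.5,-234), and the stand axis is near (476.7,-9). The pin bears 169.5° and stand yaw is 16.3°. I'll grip along the plate's x (tool yaw -80), which keeps the fingers clear of the lever.

```bash
cat >> h.py <<'E'
def delta(p0,r0,pos,yaw):
    "shift (mm) and turn (deg) in tool axes from p0,r0 to pos(m) with tool straight down at yaw"
    t=R.from_euler('xyz',[180,0,yaw],degrees=True)
    d=(r0.inv().apply(np.array(pos)-p0)*1000).round(1); a=np.degrees((r0.inv()*t).as_rotvec()).round(2)
    print('delta',d.tolist(),'ang',a.tolist()); return np.array(pos),t
def obs():
    o=ctrl.get_obs(); print('t',round(o['clock'],2),'p',(np.array(o['tool_pos'])*1000).round(1),'rpy',np.array(o['orientation']).round(2),'F',np.array(o['force']).round(1),'M',np.array(o['moment']).round(2),'open',round(o['opening']*1000,1),'g',round(o['gripper_force'],1))
E
python3 - <<'E'
from h import *
s=tool(); delta(*delta(*s,[.48,.15,.2],-50),[.4205,-.234,.12],-79.8)
E
```

```text
delta [402.9, 373.5, 26.3] ang [0.08, -0.03, 30.58]
delta [255.9, 292.4, 80.0] ang [-0.0, -0.0, 29.8]
```

Request:
{"name": "apply_moves", "arguments": {
  "deltas": [
    {"fingers": 87,"delta_pos": [403,373,26],"angular": [0,0,30]},
    {"fingers": 87,"delta_pos": [403,373,26],"angular": [0,0,30]},
    {"fingers": 87,"delta_pos": [403,373,26],"angular": [0,0,30]},
    {"fingers": 87,"delta_pos": [403,373,26],"angular": [0,0,30]},
    {"fingers": 87,"delta_pos": [403,373,26],"angular": [0,0,30]},
    {"fingers": 87,"delta_pos": [403,373,26],"angular": [0,0,30]},
    {"fingers": 87,"delta_pos": [403,373,26],"angular": [0,0,30]},
    {"fingers": 87,"delta_pos": [403,373,26],"angular": [0,0,30]},
    {"fingers": 87,"delta_pos": [403,373,26],"angular": [0,0,30]},
    {"fingers": 87,"delta_pos": [403,373,26],"angular": [0,0,30]}
  ]
}}

```text
clock: 1.1
tool_pos: [0.4577, 0.1929, 0.2029]
orientation: [-180.0, 0.0, -49.4]
force: [0.7, 0.7, 0.6]
opening: 0.0873
gripper_force: 0.0
```

```bash
python3 - <<'E'
from h import *
obs(); delta(*tool(),[.4205,-.234,.12],-79.8)
E
```

```text
t 1.1 p [457.7 192.9 202.9] rpy [-1.7998e+02  1.0000e-02 -4.9390e+01] F [0.7 0.7 0.6] M [ 0.13 -0.16  0.02] open 87.3 g 0.0
delta [299.9, 306.1, 82.8] ang [-0.02, 0.01, 30.41]
```

Request:
{"name": "apply_moves", "arguments": {
  "deltas": [
    {"fingers": 87,"delta_pos": [290,300,60],"angular": [0,0,30]},
    {"fingers": 87,"delta_pos": [290,300,60],"angular": [0,0,30]},
    {"fingers": 87,"delta_pos": [290,300,60],"angular": [0,0,30]},
    {"fingers": 87,"delta_pos": [290,300,60],"angular": [0,0,30]},
    {"fingers": 87,"delta_pos": [290,300,60],"angular": [0,0,30]},
    {"fingers": 87,"delta_pos": [290,300,60],"angular": [0,0,30]},
    {"fingers": 87,"delta_pos": [290,300,60],"angular": [0,0,30]},
    {"fingers": 87,"delta_pos": [290,300,60],"angular": [0,0,30]},
    {"fingers": 87,"delta_pos": [290,300,60],"angular": [0,0,30]},
    {"fingers": 87,"delta_pos": [290,300,60],"angular": [0,0,30]}
  ]
}}

```text
clock: 2.1
tool_pos: [0.4169, -0.2229, 0.1419]
orientation: [179.9, 0.0, -79.6]
force: [-0.5, 1.1, -0.2]
opening: 0.0869
gripper_force: 0.0
```

```bash
python3 - <<'E'
from h import *
obs(); delta(*tool(),[.4205,-.234,.08],-79.8)
E
```

```text
t 2.1 p [ 416.9 -222.9  141.9] rpy [ 1.7988e+02  3.0000e-02 -7.9640e+01] F [-0.5  1.1 -0.2] M [ 0.1  -0.07 -0.01] open 86.9 g 0.0
delta [11.6, -1.7, 61.9] ang [0.12, 0.03, 0.16]
```

Request:
{"name": "apply_moves", "arguments": {
  "deltas": [
    {"fingers": 87,"delta_pos": [11,-2,30],"angular": [0,0,0]},
    {"fingers": 87,"delta_pos": [11,-2,50],"angular": [0,0,0]},
    {"fingers": 87,"delta_pos": [11,-2,60],"angular": [0,0,0]},
    {"fingers": 87,"delta_pos": [11,-2,65],"angular": [0,0,0]},
    {"fingers": 87,"delta_pos": [11,-2,65],"angular": [0,0,0]}
  ]
}}

```text
clock: 2.6
tool_pos: [0.4222, -0.2306, 0.0778]
orientation: [180.0, 0.0, -79.4]
force: [-0.2, -0.2, 0.2]
opening: 0.0869
gripper_force: 0.0
```

```bash
python3 - <<'E'
from h import *
obs(); delta(*tool(),[.4205,-.234,.012],-79.8)
snap('top','g1.png',(290,190,380,285),6)
E
```

```text
t 2.6 p [ 422.2 -230.6   77.8] rpy [ 1.7996e+02  1.0000e-02 -7.9370e+01] F [-0.2 -0.2  0.2] M [ 0.04 -0.03  0.03] open 86.9 g 0.0
delta [3.0, 2.2, 65.8] ang [0.04, 0.01, 0.43]
```

View pics/g1.png

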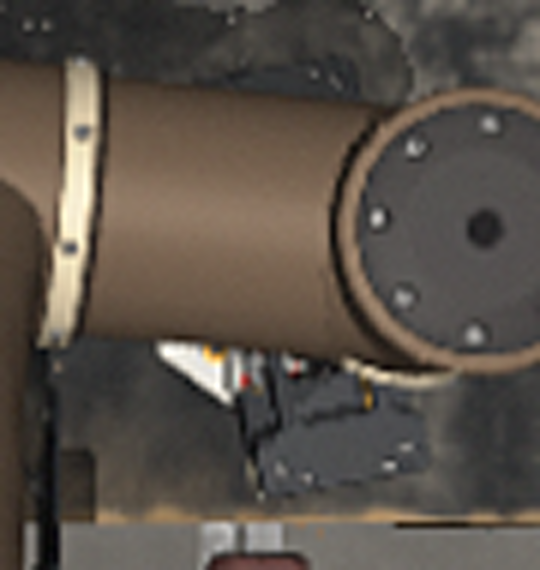

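The arm hides the plate in the top view, and the measured hub position is good enough. I'll lower and grip.

Request:
{"name": "apply_moves", "arguments": {
  "deltas": [
    {"fingers": 87,"delta_pos": [3,2,20],"angular": [0,0,0.4]},
    {"fingers": 87,"delta_pos": [3,2,40],"angular": [0,0,0.4]},
    {"fingers": 87,"delta_pos": [3,2,55],"angular": [0,0,0.4]},
    {"fingers": 87,"delta_pos": [3,2,62],"angular": [0,0,0.4]},
    {"fingers": 87,"delta_pos": [3,2,65],"angular": [0,0,0.4]},
    {"fingers": 87,"delta_pos": [3,2,65],"angular": [0,0,0.4]},
    {"fingers": 87,"delta_pos": [3,2,65],"angular": [0,0,0.4]}
  ]
}}

```text
clock: 3.35
tool_pos: [0.4214, -0.2344, 0.0137]
orientation: [-179.9, -0.0, -79.8]
force: [0.1, 0.6, 0.2]
opening: 0.0872
gripper_force: 0.0
```

```bash
python3 - <<'E'
from h import *
obs(); delta(*tool(),[.4205,-.234,.012],-79.8)
E
```

```text
t 3.35 p [ 421.4 -234.4   13.7] rpy [-1.7992e+02 -3.0000e-02 -7.9790e+01] F [0.1 0.6 0.2] M [ 0.03 -0.03  0.01] open 87.2 g 0.0
delta [-0.6, 0.8, 1.7] ang [-0.08, -0.03, 0.01]
```

Request:
{"name": "apply_moves", "arguments": {
  "deltas": [
    {"fingers": 60,"delta_pos": [0,0,1],"angular": [0,0,0]},
    {"fingers": 45,"delta_pos": [0,0,1],"angular": [0,0,0]},
    {"fingers": 38,"delta_pos": [0,0,1],"angular": [0,0,0]},
    {"fingers": 34,"delta_pos": [0,0,1],"angular": [0,0,0]},
    {"fingers": 30,"delta_pos": [0,0,1],"angular": [0,0,0]},
    {"fingers": 20,"delta_pos": [0,0,1],"angular": [0,0,0]},
    {"fingers": 20,"delta_pos": [0,0,1],"angular": [0,0,0]},
    {"fingers": 20,"delta_pos": [0,0,1],"angular": [0,0,0]},
    {"fingers": 20,"delta_pos": [0,0,1],"angular": [0,0,0]}
  ]
}}

```text
clock: 4.25
tool_pos: [0.4208, -0.2344, 0.0119]
orientation: [180.0, 0.0, -79.8]
force: [-0.1, 0.2, -0.5]
opening: 0.0358
gripper_force: 30.0
```

```bash
python3 - <<'E'
from h import *
obs()
E
```

```text
t 4.25 p [ 420.8 -234.4   11.9] rpy [180.     0.   -79.81] F [-0.1  0.2 -0.5] M [ 0.06 -0.1   0.01] open 35.8 g 30.0
```

Request:
{"name": "apply_moves", "arguments": {
  "deltas": [
    {"fingers": 20,"delta_pos": [0,0,-10],"angular": [0,0,0]},
    {"fingers": 20,"delta_pos": [0,0,-30],"angular": [0,0,0]},
    {"fingers": 20,"delta_pos": [0,0,-60],"angular": [0,0,0]},
    {"fingers": 20,"delta_pos": [0,0,-90],"angular": [0,0,0]},
    {"fingers": 20,"delta_pos": [0,0,-110],"angular": [0,0,0]},
    {"fingers": 20,"delta_pos": [0,0,-110],"angular": [0,0,0]},
    {"fingers": 20,"delta_pos": [0,0,-110],"angular": [0,0,0]}
  ]
}}

```text
clock: 4.95
tool_pos: [0.4203, -0.2341, 0.1221]
orientation: [-180.0, 0.0, -79.8]
force: [-0.1, -0.6, -2.1]
opening: 0.0358
gripper_force: 30.0
```

```bash
python3 - <<'E'
from h import *
obs(); delta(*tool(),[.4767,-.009,.12],-100.2)
E
```

```text
t 4.95 p [ 420.3 -234.1  122.1] rpy [-1.7996e+02  2.0000e-02 -7.9840e+01] F [-0.1 -0.6 -2.1] M [ 0.1   0.01 -0.05] open 35.8 g 30.0
delta [-211.7, -95.2, 2.2] ang [-0.04, 0.03, 20.36]
```

Request:
{"name": "apply_moves", "arguments": {
  "deltas": [
    {"fingers": 20,"delta_pos": [-25,-11,0],"angular": [0,0,3]},
    {"fingers": 20,"delta_pos": [-60,-27,0],"angular": [0,0,8]},
    {"fingers": 20,"delta_pos": [-100,-45,0],"angular": [0,0,13]},
    {"fingers": 20,"delta_pos": [-140,-63,0],"angular": [0,0,18]},
    {"fingers": 20,"delta_pos": [-175,-79,0],"angular": [0,0,20]},
    {"fingers": 20,"delta_pos": [-200,-90,0],"angular": [0,0,20.4]},
    {"fingers": 20,"delta_pos": [-212,-95,0],"angular": [0,0,20.4]},
    {"fingers": 20,"delta_pos": [-212,-95,0],"angular": [0,0,20.4]},
    {"fingers": 20,"delta_pos": [-212,-95,0],"angular": [0,0,20.4]},
    {"fingers": 20,"delta_pos": [-212,-95,0],"angular": [0,0,20.4]}
  ]
}}

```text
clock: 5.95
tool_pos: [0.476, -0.0098, 0.1214]
orientation: [179.9, -0.0, -100.3]
force: [-1.4, -0.2, -3.2]
opening: 0.0355
gripper_force: 30.0
```

```bash
python3 - <<'E'
from h import *
obs(); delta(*tool(),[.4767,-.009,.12],-100.2)
snap('scene','s1.png',(210,190,310,265),8)
E
```

```text
t 5.95 p [476.   -9.8 121.4] rpy [ 1.7993e+02 -4.0000e-02 -1.0026e+02] F [-1.4 -0.2 -3.2] M [ 0.08 -0.12  0.01] open 35.5 g 30.0
delta [-1.0, -0.5, 1.4] ang [0.07, -0.04, -0.06]
```

View pics/s1.png

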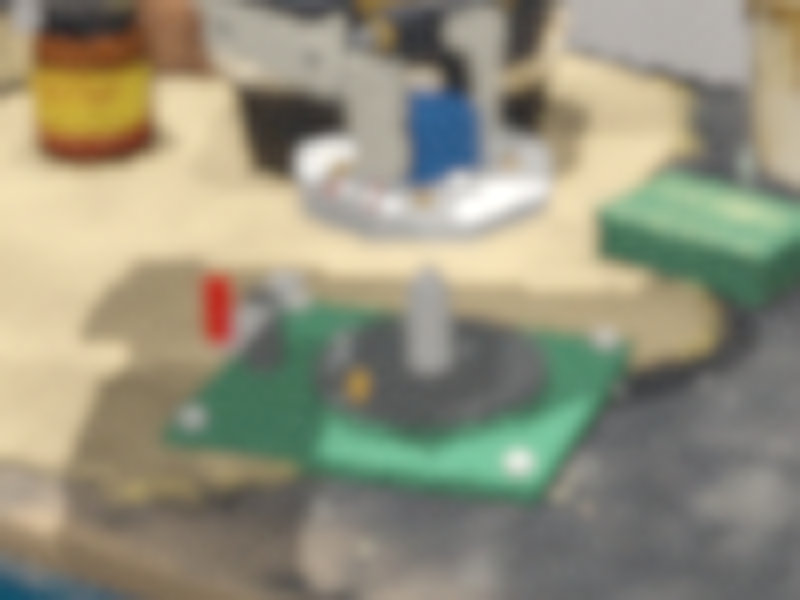

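The plate hangs level above the stand, spanning crop columns 293–553, with the spindle tip at (430,268) and the pin at (358,385). I'll check that against projection.

```bash
python3 - <<'E'
from h import *
def oc(c,yaw,z):
    a=np.radians(yaw+22.5+45*np.arange(8)); r=.055/np.cos(np.pi/8)
    return np.c_[c[0]+r*np.cos(a),c[1]+r*np.sin(a),np.full(8,z)]
q=lambda P:(proj('scene',P)-[210,190]+.5)*8-.5
c=tool()[0]; zu=c[2]-.017
O=np.r_[q(oc(c,-10.3,zu)),q(oc(c,-10.3,zu+.012))]; print('oct x',O[:,0].min(),O[:,0].max(),'bottom y',O[:,1].max())
a=np.linspace(0,6.28,60); C=q(np.c_[.4767+.054*np.cos(a),-.009+.054*np.sin(a),np.full(60,.02)]); print('seat x',C[:,0].min(),C[:,0].max())
print('tip',q([.4767,-.009,.068]),'pin',q([.4334,-.0006,.03]))
E
```

```text
oct x 297.640778835889 549.8724108981346 bottom y 244.0028638298038
seat x 310.9094943952159 548.7055448182946
tip [[426.79577591 265.77776782]] pin [[357.12725872 373.70099478]]
```

Request:
{"name": "apply_moves", "arguments": {
  "deltas": [
    {"fingers": 20,"delta_pos": [-1,-0.5,10],"angular": [0,0,0]},
    {"fingers": 20,"delta_pos": [-1,-0.5,22],"angular": [0,0,0]},
    {"fingers": 20,"delta_pos": [-1,-0.5,32],"angular": [0,0,0]},
    {"fingers": 20,"delta_pos": [-1,-0.5,36],"angular": [0,0,0]},
    {"fingers": 20,"delta_pos": [-1,-0.5,39],"angular": [0,0,0]},
    {"fingers": 20,"delta_pos": [-1,-0.5,42],"angular": [0,0,0]},
    {"fingers": 20,"delta_pos": [-1,-0.5,44],"angular": [0,0,0]},
    {"fingers": 20,"delta_pos": [-1,-0.5,46],"angular": [0,0,0]},
    {"fingers": 20,"delta_pos": [-1,-0.5,47],"angular": [0,0,0]}
  ]
}}

```text
clock: 6.9
tool_pos: [0.4775, -0.0079, 0.0749]
orientation: [-180.0, 0.0, -100.2]
force: [-0.1, 0.1, -3.7]
opening: 0.0355
gripper_force: 30.0
```

```bash
python3 - <<'E'
from h import *
obs()
E
```

```text
t 6.9 p [477.5  -7.9  74.9] rpy [-1.7999e+02  1.0000e-02 -1.0021e+02] F [-0.1  0.1 -3.7] M [ 0.05 -0.05 -0.02] open 35.5 g 30.0
```

Request:
{"name": "apply_moves", "arguments": {
  "deltas": [
    {"fingers": 20,"delta_pos": [0.5,0,3],"angular": [0,0,0]},
    {"fingers": 20,"delta_pos": [0.5,0,6],"angular": [0,0,0]},
    {"fingers": 20,"delta_pos": [0.5,0,9],"angular": [0,0,0]},
    {"fingers": 20,"delta_pos": [0.5,0,12],"angular": [0,0,0]},
    {"fingers": 20,"delta_pos": [0.5,0,15],"angular": [0,0,0]},
    {"fingers": 20,"delta_pos": [0.5,0,18],"angular": [0,0,0]},
    {"fingers": 20,"delta_pos": [0.5,0,21],"angular": [0,0,0]},
    {"fingers": 20,"delta_pos": [0.5,0,23],"angular": [0,0,0]}
  ]
}}

```text
clock: 7.7
tool_pos: [0.4772, -0.0085, 0.0516]
orientation: [180.0, -0.0, -100.2]
force: [-0.8, 1.1, -3.4]
opening: 0.0354
gripper_force: 30.0
```

```bash
python3 - <<'E'
from h import *
obs(); snap('scene','s2.png',(210,190,310,265),8)
E
```

```text
t 7.7 p [477.2  -8.5  51.6] rpy [ 1.7999e+02 -1.0000e-02 -1.0021e+02] F [-0.8  1.1 -3.4] M [ 0.1  -0.05  0.02] open 35.4 g 30.0
```

Request:
{"name": "apply_moves", "arguments": {
  "deltas": [
    {"fingers": 20,"delta_pos": [0,0,1],"angular": [0,0,0]},
    {"fingers": 20,"delta_pos": [0,0,2],"angular": [0,0,0]},
    {"fingers": 20,"delta_pos": [0,0,3],"angular": [0,0,0]},
    {"fingers": 20,"delta_pos": [0,0,4],"angular": [0,0,0]},
    {"fingers": 20,"delta_pos": [0,0,5],"angular": [0,0,0]},
    {"fingers": 20,"delta_pos": [0,0,5.5],"angular": [0,0,0]}
  ]
}}

```text
clock: 8.35
tool_pos: [0.4773, -0.0085, 0.0463]
orientation: [180.0, -0.0, -100.2]
force: [-0.4, 0.8, -3.9]
opening: 0.0356
gripper_force: 30.0
```

```bash
python3 - <<'E'
from h import *
obs()
E
```

```text
t 8.35 p [477.3  -8.5  46.3] rpy [ 180.     -0.   -100.21] F [-0.4  0.8 -3.9] M [ 0.11 -0.05  0.03] open 35.6 g 30.0
```

Still free. I'll continue in half-millimetre steps to find either contact or the hole.

Request:
{"name": "apply_moves", "arguments": {
  "deltas": [
    {"fingers": 20,"delta_pos": [0,0,0.5],"angular": [0,0,0]},
    {"fingers": 20,"delta_pos": [0,0,1],"angular": [0,0,0]},
    {"fingers": 20,"delta_pos": [0,0,1.5],"angular": [0,0,0]},
    {"fingers": 20,"delta_pos": [0,0,2],"angular": [0,0,0]},
    {"fingers": 20,"delta_pos": [0,0,2],"angular": [0,0,0]}
  ]
}}

```text
clock: 8.85
tool_pos: [0.4772, -0.0085, 0.0443]
orientation: [180.0, -0.0, -100.2]
force: [0.3, 0.3, -2.9]
opening: 0.0357
gripper_force: 30.0
```

```bash
python3 - <<'E'
from h import *
obs()
E
```

```text
t 8.85 p [477.2  -8.5  44.3] rpy [ 179.99   -0.   -100.21] F [ 0.3  0.3 -2.9] M [ 0.12 -0.06 -0.05] open 35.7 g 30.0
```

Request:
{"name": "apply_moves", "arguments": {
  "deltas": [
    {"fingers": 20,"delta_pos": [0,0,0.5],"angular": [0,0,0]},
    {"fingers": 20,"delta_pos": [0,0,1],"angular": [0,0,0]},
    {"fingers": 20,"delta_pos": [0,0,1.5],"angular": [0,0,0]},
    {"fingers": 20,"delta_pos": [0,0,2],"angular": [0,0,0]},
    {"fingers": 20,"delta_pos": [0,0,2.5],"angular": [0,0,0]},
    {"fingers": 20,"delta_pos": [0,0,2.5],"angular": [0,0,0]}
  ]
}}

```text
clock: 9.45
tool_pos: [0.4772, -0.0085, 0.0418]
orientation: [180.0, -0.0, -100.2]
force: [-0.6, -0.8, -3.2]
opening: 0.036
gripper_force: 30.0
```

```bash
python3 - <<'E'
from h import *
obs()
E
```

```text
t 9.45 p [477.2  -8.5  41.8] rpy [ 1.7999e+02 -1.0000e-02 -1.0022e+02] F [-0.6 -0.8 -3.2] M [ 0.07 -0.08 -0.04] open 36.0 g 30.0
```

Request:
{"name": "apply_moves", "arguments": {
  "deltas": [
    {"fingers": 20,"delta_pos": [0,0,0.5],"angular": [0,0,0]},
    {"fingers": 20,"delta_pos": [0,0,1],"angular": [0,0,0]},
    {"fingers": 20,"delta_pos": [0,0,1.5],"angular": [0,0,0]},
    {"fingers": 20,"delta_pos": [0,0,2],"angular": [0,0,0]},
    {"fingers": 20,"delta_pos": [0,0,2.5],"angular": [0,0,0]},
    {"fingers": 20,"delta_pos": [0,0,3],"angular": [0,0,0]},
    {"fingers": 20,"delta_pos": [0,0,3.5],"angular": [0,0,0]},
    {"fingers": 20,"delta_pos": [0,0,3.5],"angular": [0,0,0]}
  ]
}}

```text
clock: 10.25
tool_pos: [0.4773, -0.0085, 0.0383]
orientation: [180.0, -0.0, -100.2]
force: [-0.0, 0.7, -3.9]
opening: 0.0358
gripper_force: 30.0
```

```bash
python3 - <<'E'
from h import *
obs()
E
```

```text
t 10.25 p [477.3  -8.5  38.3] rpy [ 179.99   -0.   -100.21] F [-0.   0.7 -3.9] M [ 0.08 -0.01 -0.01] open 35.8 g 30.0
```

Underside is now about 21.3 mm up, free of contact and past the pin top. I'll make the last small steps to the seat.

Request:
{"name": "apply_moves", "arguments": {
  "deltas": [
    {"fingers": 20,"delta_pos": [0,0,0.4],"angular": [0,0,0]},
    {"fingers": 20,"delta_pos": [0,0,0.8],"angular": [0,0,0]},
    {"fingers": 20,"delta_pos": [0,0,1.2],"angular": [0,0,0]},
    {"fingers": 20,"delta_pos": [0,0,1.2],"angular": [0,0,0]}
  ]
}}

```text
clock: 10.65
tool_pos: [0.4773, -0.0085, 0.0373]
orientation: [-180.0, 0.0, -100.2]
force: [-0.1, 0.1, -1.7]
opening: 0.0358
gripper_force: 30.0
```

```bash
python3 - <<'E'
from h import *
obs()
E
```

```text
t 10.65 p [477.3  -8.5  37.3] rpy [-180.      0.   -100.21] F [-0.1  0.1 -1.7] M [0.15 0.12 0.01] open 35.8 g 30.0
```

Request:
{"name": "apply_moves", "arguments": {
  "deltas": [
    {"fingers": 20,"delta_pos": [0,0,0.2],"angular": [0,0,0]},
    {"fingers": 20,"delta_pos": [0,0,0.4],"angular": [0,0,0]},
    {"fingers": 20,"delta_pos": [0,0,0.4],"angular": [0,0,0]}
  ]
}}

```text
clock: 10.95
tool_pos: [0.4773, -0.0085, 0.0373]
orientation: [-180.0, -0.0, -100.2]
force: [-3.5, -0.2, 5.7]
opening: 0.0357
gripper_force: 30.0
```

```bash
python3 - <<'E'
from h import *
obs()
E
```

```text
t 10.95 p [477.3  -8.5  37.3] rpy [-179.99   -0.   -100.2 ] F [-3.5 -0.2  5.7] M [0.35 1.08 0.04] open 35.7 g 30.0
```

Contact came at about 20.3 mm, which is seat height, with only about 9 N. I'll ease off, open and let it settle.

Request:
{"name": "apply_moves", "arguments": {
  "deltas": [
    {"fingers": 20,"delta_pos": [0,0,-0.4],"angular": [0,0,0]},
    {"fingers": 40,"delta_pos": [0,0,-0.4],"angular": [0,0,0]},
    {"fingers": 50,"delta_pos": [0,0,-0.4],"angular": [0,0,0]},
    {"fingers": 60,"delta_pos": [0,0,-0.4],"angular": [0,0,0]},
    {"fingers": 70,"delta_pos": [0,0,-0.4],"angular": [0,0,0]},
    {"fingers": 70,"delta_pos": [0,0,-0.4],"angular": [0,0,0]},
    {"fingers": 70,"delta_pos": [0,0,-0.4],"angular": [0,0,0]}
  ]
}}

```text
clock: 11.65
tool_pos: [0.4773, -0.0085, 0.0372]
orientation: [180.0, -0.0, -100.2]
force: [0.5, -0.4, -0.5]
opening: 0.069
gripper_force: 0.0
```

```bash
python3 - <<'E'
from h import *
obs(); snap('scene','s3.png',(210,190,310,265),8)
E
```

```text
t 11.65 p [477.3  -8.5  37.2] rpy [ 180.     -0.   -100.21] F [ 0.5 -0.4 -0.5] M [ 0.06 -0.07 -0.01] open 69.0 g 0.0
```

View pics/s3.png

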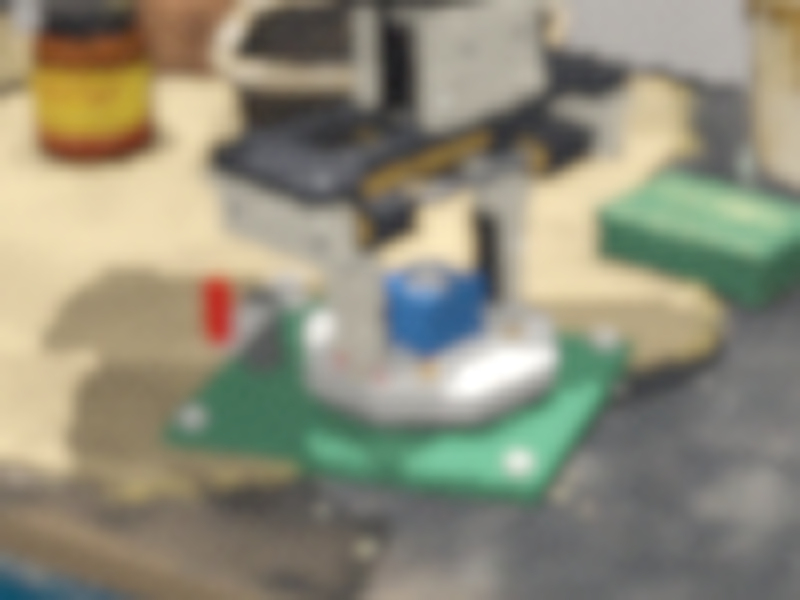

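The plate looks seated and flat with the jaws open, its lower rim at about y=425 in the crop. I'll check that against projection and plan the knob approach.

```bash
python3 - <<'E'
from h import *
q=lambda P:(proj('scene',P)-[210,190]+.5)*8-.5
a=np.radians(-10.3+22.5+45*np.arange(8)); r=.055/np.cos(np.pi/8)
for z in(.02,.03):
    O=q(np.c_[.4767+r*np.cos(a),-.009+r*np.sin(a),np.full(8,z)]); print(z,'rim bottom',O[:,1].max().round(1),'x',O[:,0].min().round(1),O[:,0].max().round(1), 'hub c',q([.4767,-.009,z+.042]).round(1))
s=delta(*tool(),[.4773,-.0085,.13],-100.2); delta(*s,[.4105,.0577,.11],-29)
E
```

```text
0.02 rim bottom 418.3 x 306.3 551.7 hub c [[427.2 277.9]]
0.03 rim bottom 398.0 x 305.4 551.3 hub c [[426.5 257.7]]
delta [0.0, 0.0, -92.8] ang [-0.0, 0.0, -0.01]
delta [-53.3, 77.5, 20.0] ang [0.0, 0.0, -71.2]
```

Request:
{"name": "apply_moves", "arguments": {
  "deltas": [
    {"fingers": 70,"delta_pos": [0,0,-8],"angular": [0,0,0]},
    {"fingers": 70,"delta_pos": [0,0,-25],"angular": [0,0,0]},
    {"fingers": 70,"delta_pos": [0,0,-55],"angular": [0,0,0]},
    {"fingers": 70,"delta_pos": [0,0,-85],"angular": [0,0,0]},
    {"fingers": 60,"delta_pos": [0,0,-93],"angular": [0,0,0]},
    {"fingers": 60,"delta_pos": [0,0,-93],"angular": [0,0,0]}
  ]
}}

```text
clock: 12.3
tool_pos: [0.4782, -0.0082, 0.132]
orientation: [-179.8, 0.1, -100.2]
force: [-0.2, 0.7, -0.2]
opening: 0.0621
gripper_force: 0.0
```

Seated is confirmed: the rim matches a 20 mm height, not 30 mm. Next I'll go above the knob.

Request:
{"name": "apply_moves", "arguments": {
  "deltas": [
    {"fingers": 50,"delta_pos": [-53,77,10],"angular": [0,0,-71]},
    {"fingers": 50,"delta_pos": [-53,77,20],"angular": [0,0,-71]},
    {"fingers": 50,"delta_pos": [-53,77,20],"angular": [0,0,-71]},
    {"fingers": 50,"delta_pos": [-53,77,20],"angular": [0,0,-71]},
    {"fingers": 50,"delta_pos": [-53,77,20],"angular": [0,0,-71]},
    {"fingers": 50,"delta_pos": [-53,77,20],"angular": [0,0,-71]},
    {"fingers": 50,"delta_pos": [-53,77,20],"angular": [0,0,-71]},
    {"fingers": 50,"delta_pos": [-53,77,20],"angular": [0,0,-71]},
    {"fingers": 50,"delta_pos": [-53,77,20],"angular": [0,0,-71]},
    {"fingers": 50,"delta_pos": [-53,77,20],"angular": [0,0,-71]}
  ]
}}

```text
clock: 13.3
tool_pos: [0.4102, 0.0569, 0.1092]
orientation: [179.9, 0.1, -29.2]
force: [1.1, -0.1, 0.4]
opening: 0.0503
gripper_force: 0.0
```

```bash
python3 - <<'E'
from h import *
obs(); delta(*tool(),[.4105,.0577,.045],-29)
E
```

```text
t 13.3 p [410.2  56.9 109.2] rpy [ 1.799e+02  6.000e-02 -2.920e+01] F [ 1.1 -0.1  0.4] M [-0.01 -0.   -0.03] open 50.3 g 0.0
delta [-0.0, -1.0, 64.2] ang [0.1, 0.06, -0.2]
```

Request:
{"name": "apply_moves", "arguments": {
  "deltas": [
    {"fingers": 50,"delta_pos": [0,-1,15],"angular": [0,0,0]},
    {"fingers": 50,"delta_pos": [0,-1,30],"angular": [0,0,0]},
    {"fingers": 50,"delta_pos": [0,-1,45],"angular": [0,0,0]},
    {"fingers": 50,"delta_pos": [0,-1,55],"angular": [0,0,0]},
    {"fingers": 40,"delta_pos": [0,-1,62],"angular": [0,0,0]},
    {"fingers": 30,"delta_pos": [0,-1,64],"angular": [0,0,0]},
    {"fingers": 22,"delta_pos": [0,-1,64],"angular": [0,0,0]},
    {"fingers": 19,"delta_pos": [0,-1,64],"angular": [0,0,0]}
  ]
}}

```text
clock: 14.1
tool_pos: [0.4117, 0.0584, 0.0466]
orientation: [-180.0, -0.0, -29.2]
force: [0.0, 0.9, 1.2]
opening: 0.0238
gripper_force: 0.0
```

```bash
python3 - <<'E'
from h import *
obs(); snap('scene','k1.png',(205,190,305,265),8)
E
```

```text
t 14.1 p [411.7  58.4  46.6] rpy [-1.7997e+02 -2.0000e-02 -2.9220e+01] F [0.  0.9 1.2] M [-0.02  0.    0.01] open 23.8 g 0.0
```

View pics/k1.png

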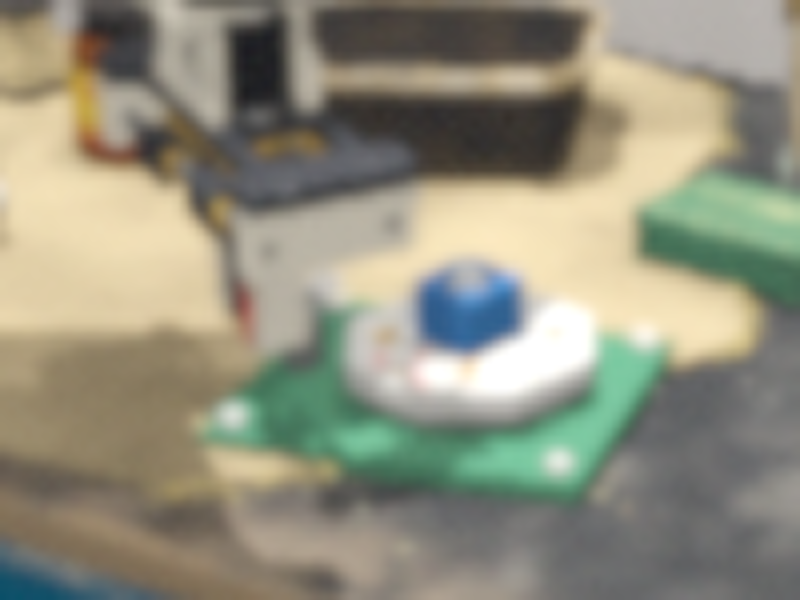

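The plate sits flat and the red knob is between the jaws at (243,315). I'll close gently.

Request:
{"name": "apply_moves", "arguments": {
  "deltas": [
    {"fingers": 17,"delta_pos": [0,0,0],"angular": [0,0,0]},
    {"fingers": 15,"delta_pos": [0,0,0],"angular": [0,0,0]},
    {"fingers": 13,"delta_pos": [0,0,0],"angular": [0,0,0]},
    {"fingers": 13,"delta_pos": [0,0,0],"angular": [0,0,0]}
  ]
}}

```text
clock: 14.55
tool_pos: [0.4117, 0.0584, 0.0464]
orientation: [-180.0, -0.0, -29.2]
force: [0.4, 1.2, 0.5]
opening: 0.0137
gripper_force: 20.1
```

```bash
python3 - <<'E'
from h import *
obs()
pos,r=tool(); 
s=np.radians(16.2); piv=np.array([.4767-.082*np.sin(s),-.009+.082*np.cos(s)]); v=pos[:2]-piv
print('pivot',piv,'radius',np.linalg.norm(v),'ang',np.degrees(np.arctan2(v[1],v[0]))%360)
# arc about pivot with tool-centred radius
a0=np.arctan2(v[1],v[0]); 
for d in range(0,96,6):
    a=np.radians(196.2-d); t=piv+.045*np.array([np.cos(a),np.sin(a)]); print(d,(r.inv().apply(np.r_[t,pos[2]]-pos)*1000).round(1)[:2])
E
```

```text
t 14.55 p [411.7  58.4  46.4] rpy [-1.7996e+02 -2.0000e-02 -2.9210e+01] F [0.4 1.2 0.5] M [0.24 0.03 0.06] open 13.7 g 20.1
pivot [0.45382273 0.06974408] radius 0.04362130974596087 ang 195.0967459190668
0 [-0.4  1.6]
6 [-3.6 -1.9]
12 [-6.3 -5.7]
18 [-8.7 -9.8]
24 [-10.7 -14. ]
30 [-12.2 -18.5]
36 [-13.2 -23.1]
42 [-13.7 -27.8]
48 [-13.7 -32.5]
54 [-13.3 -37.2]
60 [-12.3 -41.8]
66 [-10.9 -46.3]
72 [ -9.  -50.6]
78 [ -6.7 -54.7]
84 [ -4.  -58.5]
90 [ -0.8 -62.1]
```

Request:
{"name": "apply_moves", "arguments": {
  "deltas": [
    {"fingers": 15,"delta_pos": [-3.5,-2,0],"angular": [0,0,0]},
    {"fingers": 15,"delta_pos": [-6.5,-6,0],"angular": [0,0,0]},
    {"fingers": 15,"delta_pos": [-8.5,-10,0],"angular": [0,0,0]},
    {"fingers": 15,"delta_pos": [-10.5,-14,0],"angular": [0,0,0]},
    {"fingers": 15,"delta_pos": [-12,-18.5,0],"angular": [0,0,0]}
  ]
}}

```text
clock: 15.05
tool_pos: [0.4093, 0.0803, 0.0459]
orientation: [179.9, 0.0, -29.2]
force: [-2.1, -0.8, -0.7]
opening: 0.0146
gripper_force: 1.0
```

```bash
python3 - <<'E'
from h import *
obs()
pos,r=tool(); 
s=np.radians(16.2); piv=np.array([.4767-.082*np.sin(s),-.009+.082*np.cos(s)]); v=pos[:2]-piv
print('radius',np.linalg.norm(v),'d',196.2-np.degrees(np.arctan2(v[1],v[0]))%360)
for d in range(30,100,6):
    a=np.radians(196.2-d); t=piv+.045*np.array([np.cos(a),np.sin(a)]); print(d,(r.inv().apply(np.r_[t,pos[2]]-pos)*1000).round(1)[:2])
E
```

```text
t 15.05 p [409.3  80.3  45.9] rpy [ 1.7994e+02  4.0000e-02 -2.9210e+01] F [-2.1 -0.8 -0.7] M [-0.33  0.83 -0.04] open 14.6 g 1.0
radius 0.04571719806418469 d 29.547186989845216
30 [ 0.6 -0.5]
36 [-0.4 -5.1]
42 [-0.9 -9.8]
48 [ -1.  -14.5]
54 [ -0.5 -19.2]
60 [  0.4 -23.8]
66 [  1.8 -28.3]
72 [  3.7 -32.6]
78 [  6.1 -36.7]
84 [  8.8 -40.6]
90 [ 11.9 -44.1]
96 [ 15.4 -47.3]
```

Tracking well with low forces. I'll continue the arc.

Request:
{"name": "apply_moves", "arguments": {
  "deltas": [
    {"fingers": 15,"delta_pos": [0,-5,0],"angular": [0,0,0]},
    {"fingers": 15,"delta_pos": [-0.5,-10,0],"angular": [0,0,0]},
    {"fingers": 15,"delta_pos": [-0.5,-14.5,0],"angular": [0,0,0]},
    {"fingers": 15,"delta_pos": [0,-19,0],"angular": [0,0,0]},
    {"fingers": 15,"delta_pos": [1,-24,0],"angular": [0,0,0]},
    {"fingers": 15,"delta_pos": [2,-28,0],"angular": [0,0,0]},
    {"fingers": 15,"delta_pos": [4,-32.5,0],"angular": [0,0,0]}
  ]
}}

```text
clock: 15.75
tool_pos: [0.4297, 0.1069, 0.0463]
orientation: [-180.0, -0.0, -29.2]
force: [-1.4, -0.6, 0.2]
opening: 0.0153
gripper_force: 0.5
```

```bash
python3 - <<'E'
from h import *
obs()
pos,r=tool(); 
s=np.radians(16.2); piv=np.array([.4767-.082*np.sin(s),-.009+.082*np.cos(s)]); v=pos[:2]-piv
print('radius',np.linalg.norm(v),'d',196.2-np.degrees(np.arctan2(v[1],v[0]))%360)
for d in range(72,105,4):
    a=np.radians(196.2-d); t=piv+.045*np.array([np.cos(a),np.sin(a)]); print(d,(r.inv().apply(np.r_[t,pos[2]]-pos)*1000).round(1)[:2])
E
```

```text
t 15.75 p [429.7 106.9  46.3] rpy [-1.7999e+02 -1.0000e-02 -2.9210e+01] F [-1.4 -0.6  0.2] M [-0.18  0.44 -0.01] open 15.3 g 0.5
radius 0.04432497547985187 d 73.20523042278691
72 [-1.   0.5]
76 [ 0.5 -2.2]
80 [ 2.2 -4.9]
84 [ 4.  -7.4]
88 [ 6.1 -9.8]
92 [  8.3 -12. ]
96 [ 10.6 -14.1]
100 [ 13.1 -16. ]
104 [ 15.8 -17.7]
```

Request:
{"name": "apply_moves", "arguments": {
  "deltas": [
    {"fingers": 13,"delta_pos": [0.5,-2.2,0],"angular": [0,0,0]},
    {"fingers": 13,"delta_pos": [2.2,-5,0],"angular": [0,0,0]},
    {"fingers": 13,"delta_pos": [4,-7.4,0],"angular": [0,0,0]},
    {"fingers": 13,"delta_pos": [6,-9.8,0],"angular": [0,0,0]},
    {"fingers": 13,"delta_pos": [7.2,-11,0],"angular": [0,0,0]},
    {"fingers": 13,"delta_pos": [7.2,-11,0],"angular": [0,0,0]}
  ]
}}

```text
clock: 16.35
tool_pos: [0.4402, 0.1121, 0.0461]
orientation: [179.9, 0.1, -29.3]
force: [-3.7, -1.8, 4.7]
opening: 0.0134
gripper_force: 22.8
```

```bash
python3 - <<'E'
from h import *
obs()
pos,r=tool(); 
s=np.radians(16.2); piv=np.array([.4767-.082*np.sin(s),-.009+.082*np.cos(s)]); v=pos[:2]-piv
print('radius',np.linalg.norm(v),'d',196.2-np.degrees(np.arctan2(v[1],v[0]))%360)
E
```

```text
t 16.35 p [440.2 112.1  46.1] rpy [ 1.799e+02  6.000e-02 -2.927e+01] F [-3.7 -1.8  4.7] M [-0.7   1.62 -0.21] open 13.4 g 22.8
radius 0.04447244966310585 d 88.30600633605849
```

Request:
{"name": "apply_moves", "arguments": {
  "deltas": [
    {"fingers": 13,"delta_pos": [0.7,-0.7,0],"angular": [0,0,0]},
    {"fingers": 13,"delta_pos": [1.4,-1.4,0],"angular": [0,0,0]},
    {"fingers": 13,"delta_pos": [1.4,-1.4,0],"angular": [0,0,0]}
  ]
}}

```text
clock: 16.65
tool_pos: [0.4418, 0.1124, 0.0461]
orientation: [179.9, 0.1, -29.3]
force: [-4.7, -2.3, 4.6]
opening: 0.0134
gripper_force: 22.8
```

```bash
python3 - <<'E'
from h import *
obs()
pos,r=tool(); 
s=np.radians(16.2); piv=np.array([.4767-.082*np.sin(s),-.009+.082*np.cos(s)]); v=pos[:2]-piv
print('radius',np.linalg.norm(v),'d',196.2-np.degrees(np.arctan2(v[1],v[0]))%360)
E
```

```text
t 16.65 p [441.8 112.4  46.1] rpy [ 1.7988e+02  7.0000e-02 -2.9270e+01] F [-4.7 -2.3  4.6] M [-0.88  1.76 -0.22] open 13.4 g 22.8
radius 0.04431418059787855 d 90.51381075808614
```

Request:
{"name": "apply_moves", "arguments": {
  "deltas": [
    {"fingers": 13,"delta_pos": [0.5,-0.5,0],"angular": [0,0,0]},
    {"fingers": 13,"delta_pos": [1,-1,0],"angular": [0,0,0]},
    {"fingers": 13,"delta_pos": [1,-1,0],"angular": [0,0,0]}
  ]
}}

```text
clock: 16.95
tool_pos: [0.4431, 0.1128, 0.046]
orientation: [179.9, 0.1, -29.3]
force: [-5.2, -2.7, 4.9]
opening: 0.0133
gripper_force: 22.9
```

```bash
python3 - <<'E'
from h import *
obs()
E
```

```text
t 16.95 p [443.1 112.8  46. ] rpy [ 1.7988e+02  8.0000e-02 -2.9270e+01] F [-5.2 -2.7  4.9] M [-0.68  1.95 -0.19] open 13.3 g 22.9
```

Request:
{"name": "apply_moves", "arguments": {
  "deltas": [
    {"fingers": 25,"delta_pos": [0,0,0],"angular": [0,0,0]},
    {"fingers": 45,"delta_pos": [0,0,0],"angular": [0,0,0]},
    {"fingers": 45,"delta_pos": [0,0,0],"angular": [0,0,0]},
    {"fingers": 45,"delta_pos": [0,0,-20],"angular": [0,0,0]},
    {"fingers": 45,"delta_pos": [0,0,-50],"angular": [0,0,0]},
    {"fingers": 45,"delta_pos": [0,0,-90],"angular": [0,0,0]},
    {"fingers": 45,"delta_pos": [-60,-120,-110],"angular": [0,0,0]},
    {"fingers": 45,"delta_pos": [-90,-180,-110],"angular": [0,0,0]},
    {"fingers": 45,"delta_pos": [-120,-240,-110],"angular": [0,0,0]},
    {"fingers": 45,"delta_pos": [-120,-240,-110],"angular": [0,0,0]}
  ]
}}

```text
clock: 17.95
tool_pos: [0.4535, 0.3148, 0.1534]
orientation: [-179.9, -0.0, -29.2]
force: [1.0, -0.4, 0.4]
opening: 0.0448
gripper_force: 0.0
```

```bash
python3 - <<'E'
from h import *
obs(); snap('top','e1.png',(215,185,315,260),8)
E
```

```text
t 17.95 p [453.5 314.8 153.4] rpy [-1.7991e+02 -1.0000e-02 -2.9220e+01] F [ 1.  -0.4  0.4] M [-0.01 -0.17 -0.08] open 44.8 g 0.0
```

View pics/e1.png

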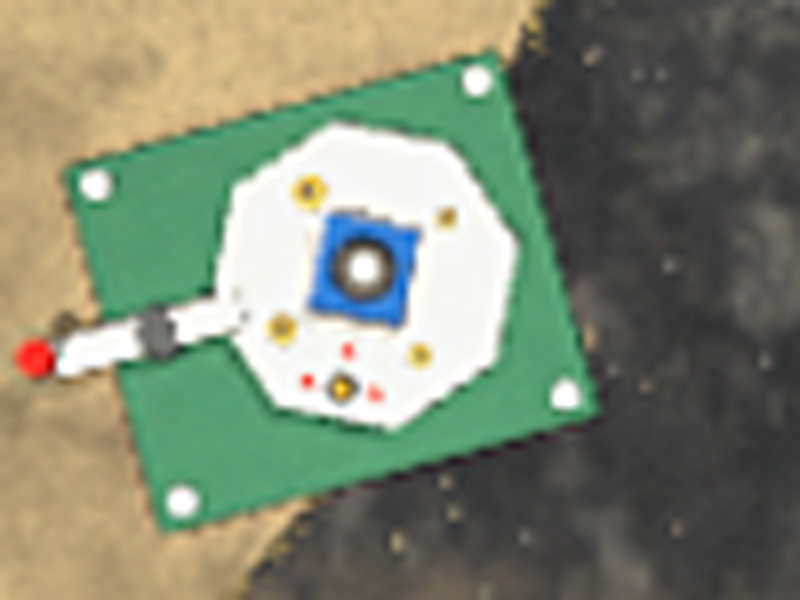

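The pin shows in its hole at (342,388), the plate is home, and the nose lies over the rim at (228,308). I'll measure the lever angle from the knob at (36,358).

```bash
python3 - <<'E'
from h import *
f=lambda x,y:((x+.5)/8-.5+215,(y+.5)/8-.5+185)
k=at_z('top',f(36,358),.072); k0=at_z('top',((124+.5)/5.5-.5+215,(305+.5)/5.5-.5+185),.072)
for s in(15.9,16.2,16.6):
    t=np.radians(s); piv=np.array([.4767-.082*np.sin(t),-.009+.082*np.cos(t)])
    a=[np.degrees(np.arctan2(*(q[:2]-piv)[::-1]))%360 for q in(k,k0)]
    print(s,k*1000,'d',180+s-a[0],'travel',a[1]-a[0],np.linalg.norm(k[:2]-piv))
E
```

```text
15.9 [441.20746156 112.49413049  72.        ] d 88.90716231471005 travel 87.70507671698844 0.04457754073478954
16.2 [441.20746156 112.49413049  72.        ] d 89.75900476785536 travel 88.24406111045182 0.04457254319787615
16.6 [441.20746156 112.49413049  72.        ] d 90.89484842147333 travel 88.95788184646783 0.044575809712036785
```

The lever reads about 90° ± 1°. To be sure it is fully round, I'll grip again with the pads along the direction of travel and nudge it until the stop is felt.

```bash
python3 - <<'E'
from h import *
delta(*tool(),[.4412,.1125,.11],-73.8)
E
```

```text
delta [89.1, 189.7, 42.9] ang [-0.29, 0.02, 44.75]
```

Request:
{"name": "apply_moves", "arguments": {
  "deltas": [
    {"fingers": 45,"delta_pos": [89,190,20],"angular": [0,0,44.7]},
    {"fingers": 45,"delta_pos": [89,190,20],"angular": [0,0,44.7]},
    {"fingers": 45,"delta_pos": [89,190,20],"angular": [0,0,44.7]},
    {"fingers": 45,"delta_pos": [89,190,20],"angular": [0,0,44.7]},
    {"fingers": 45,"delta_pos": [89,190,20],"angular": [0,0,44.7]},
    {"fingers": 45,"delta_pos": [89,190,20],"angular": [0,0,44.7]},
    {"fingers": 45,"delta_pos": [89,190,30],"angular": [0,0,44.7]},
    {"fingers": 45,"delta_pos": [89,190,40],"angular": [0,0,44.7]},
    {"fingers": 45,"delta_pos": [89,190,43],"angular": [0,0,44.7]},
    {"fingers": 45,"delta_pos": [89,190,43],"angular": [0,0,44.7]}
  ]
}}

```text
clock: 19.0
tool_pos: [0.4379, 0.1033, 0.1087]
orientation: [179.9, -0.0, -73.8]
force: [0.0, -0.4, 0.4]
opening: 0.0448
gripper_force: 0.0
```

```bash
python3 - <<'E'
from h import *
obs(); delta(*tool(),[.4412,.1125,.048],-73.8)
E
```

```text
t 19.0 p [437.9 103.3 108.7] rpy [ 1.7989e+02 -4.0000e-02 -7.3840e+01] F [ 0.  -0.4  0.4] M [ 0.02 -0.02  0.07] open 44.8 g 0.0
delta [-7.9, -5.8, 60.7] ang [0.11, -0.04, -0.04]
```

Request:
{"name": "apply_moves", "arguments": {
  "deltas": [
    {"fingers": 45,"delta_pos": [-8,-6,5],"angular": [0,0,0]},
    {"fingers": 45,"delta_pos": [-8,-6,20],"angular": [0,0,0]},
    {"fingers": 45,"delta_pos": [-8,-6,40],"angular": [0,0,0]},
    {"fingers": 45,"delta_pos": [-8,-6,54],"angular": [0,0,0]},
    {"fingers": 30,"delta_pos": [-8,-6,60],"angular": [0,0,0]},
    {"fingers": 20,"delta_pos": [-8,-6,60],"angular": [0,0,0]},
    {"fingers": 13,"delta_pos": [-8,-6,60],"angular": [0,0,0]},
    {"fingers": 13,"delta_pos": [-8,-6,60],"angular": [0,0,0]},
    {"fingers": 13,"delta_pos": [-8,-6,60],"angular": [0,0,0]}
  ]
}}

```text
clock: 19.9
tool_pos: [0.4423, 0.113, 0.0504]
orientation: [-179.9, 0.0, -73.9]
force: [-1.0, 0.8, 0.7]
opening: 0.0142
gripper_force: 0.4
```

```bash
python3 - <<'E'
from h import *
obs()
E
```

```text
t 19.9 p [442.3 113.   50.4] rpy [-1.7993e+02  3.0000e-02 -7.3910e+01] F [-1.   0.8  0.7] M [0.1  0.23 0.04] open 14.2 g 0.4
```

Request:
{"name": "apply_moves", "arguments": {
  "deltas": [
    {"fingers": 13,"delta_pos": [0,-0.5,0],"angular": [0,0,0]},
    {"fingers": 13,"delta_pos": [0,-1,0],"angular": [0,0,0]},
    {"fingers": 13,"delta_pos": [0,-1,0],"angular": [0,0,0]}
  ]
}}

```text
clock: 20.2
tool_pos: [0.443, 0.1131, 0.0502]
orientation: [-180.0, 0.0, -73.9]
force: [-4.0, 1.5, 6.0]
opening: 0.0129
gripper_force: 20.7
```

Request:
{"name": "apply_moves", "arguments": {
  "deltas": [
    {"fingers": 13,"delta_pos": [0,-0.4,0],"angular": [0,0,0]},
    {"fingers": 13,"delta_pos": [0,-0.8,0],"angular": [0,0,0]},
    {"fingers": 13,"delta_pos": [0,-0.8,0],"angular": [0,0,0]}
  ]
}}

```text
clock: 20.5
tool_pos: [0.4433, 0.1132, 0.0502]
orientation: [180.0, 0.0, -73.9]
force: [-4.9, 2.3, 8.9]
opening: 0.0133
gripper_force: 20.9
```

The push now stalls at the stop (nominal 92°). I'll let go and retreat.

Request:
{"name": "apply_moves", "arguments": {
  "deltas": [
    {"fingers": 25,"delta_pos": [0,0.8,0],"angular": [0,0,0]},
    {"fingers": 45,"delta_pos": [0,0.8,0],"angular": [0,0,0]},
    {"fingers": 45,"delta_pos": [0,0.8,0],"angular": [0,0,0]},
    {"fingers": 45,"delta_pos": [0,0.8,-20],"angular": [0,0,0]},
    {"fingers": 45,"delta_pos": [0,0.8,-50],"angular": [0,0,0]},
    {"fingers": 45,"delta_pos": [0,0.8,-90],"angular": [0,0,0]},
    {"fingers": 45,"delta_pos": [-50,0,-110],"angular": [0,0,0]},
    {"fingers": 45,"delta_pos": [-120,0,-120],"angular": [0,0,0]},
    {"fingers": 45,"delta_pos": [-180,0,-120],"angular": [0,0,0]},
    {"fingers": 45,"delta_pos": [-200,0,-120],"angular": [0,0,0]}
  ]
}}

```text
clock: 21.5
tool_pos: [0.3888, 0.303, 0.1704]
orientation: [-179.9, 0.1, -73.9]
force: [1.1, -0.3, -0.3]
opening: 0.045
gripper_force: 0.0
```

Request:
{"name": "apply_moves", "arguments": {
  "deltas": [
    {"fingers": 45,"delta_pos": [0,0,0],"angular": [0,0,0]},
    {"fingers": 45,"delta_pos": [0,0,0],"angular": [0,0,0]},
    {"fingers": 45,"delta_pos": [0,0,0],"angular": [0,0,0]}
  ]
}}

```text
clock: 21.8
tool_pos: [0.3893, 0.3006, 0.1693]
orientation: [180.0, -0.0, -73.9]
force: [-0.4, -1.0, -0.2]
opening: 0.0448
gripper_force: 0.0
```

```bash
python3 - <<'E'
from h import *
obs(); snap('top','e2.png',(215,185,315,260),8)
E
```

```text
t 21.8 p [389.3 300.6 169.3] rpy [ 1.7996e+02 -3.0000e-02 -7.3910e+01] F [-0.4 -1.  -0.2] M [ 0.01 -0.06  0.05] open 44.8 g 0.0
```

View pics/e2.png

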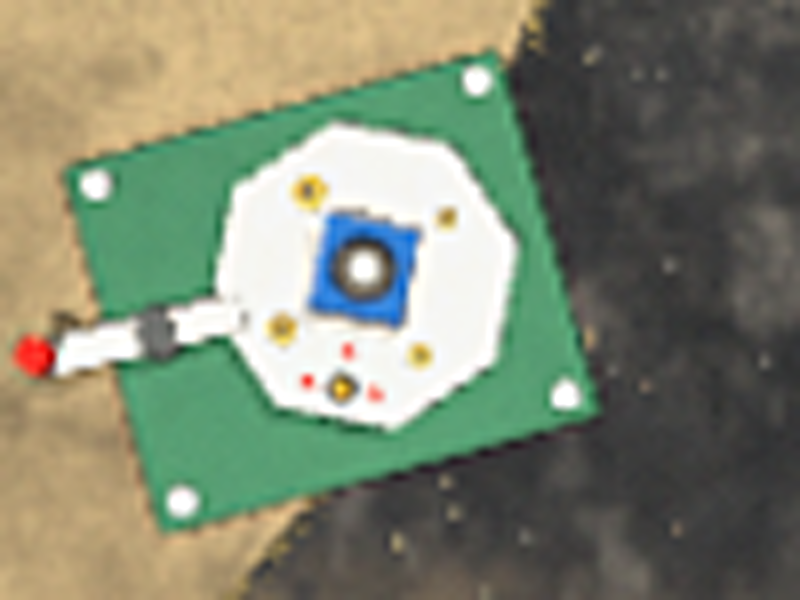

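The knob is now at (35,354), slightly further round. The nose is over the rim at (230,312), the pin is in its hole at (342,388), and the arm is clear.

```bash
python3 -c "
from plant import ctrl
print(ctrl.close_job())"
```

```text
the job is handed in; nothing more can be done
None
```

The die plate is home and flat on the stand with the pin in its hole, the hold-down is swung to its stop over the rim and released, and the job was handed in at about 22 s without touching the other things on the bench.

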